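Open the scrap hatch with its lever

TASK

Clear the icing tub off the steel flap of the scrap hatch first: push it along with the fingers, without lifting or tipping it, until it stands wholly on the fixed steel deck on the other side of the hinge, and let go of it. Then press the rubber pad at the long end of the lever down onto the lever's rubber stop, so that the short end raises the flap, and finish while still holding the lever down there with the flap open. Do not raise the flap with the fingers, keep the lever in its bearings, and leave the other things where they are.

Things in the scene. Friction and masses are not known exactly. Their poses are not given: they have to be found in the camera images.
- hatch: Scrap hatch, fixed to the table, placed and turned differently each time: plywood box 200 x 280 x 88 mm (x, y, z). Origin: centre of its underside, on the table; z up. Its +y half (y 0 to 140 mm) is topped by the fixed steel deck, its -y half by the hinged steel flap, both flush at z = 100 mm. The lever and its stand lie in the plane x = 0 on the -y side, from y = -157 to -470 mm.
- deck (a point): Point on top of the fixed deck, where the tub is to stand: hatch frame (0, 65, 100) mm; axes as the hatch. The deck has a rim 12 mm high and 8 mm thick along both x sides (inner faces at x = +-92 mm) and its far end (inner face at y = 132 mm), none at the hinge.
- flap (a joint): Angle of the heavy flap, rad: 0 shut and flush, growing as it opens upwards about the hinge line at hatch y = 0, z = 100 mm. A 12 mm steel plate of about 2.4 kg (varies), 196 mm wide, no spring; it falls shut when let go. It reads about 0.28 when the lever lies on its stop.
- flap_tongue (a point): Middle of the top edge of the free end of the flap's tongue (70 mm wide, sticking out 42 mm beyond the box's -y wall), 182 mm from the hinge. The lever's short end lies under this tongue.
- lever: Loose steel lever, 0.35 kg. Origin: centre of its cross pin. At rest (flap shut) its axes are parallel to the hatch's and the straight bar (24 x 10 mm) slopes up towards -y at 0.35 rad, long end up. Pressed, it turns about its own x by 0.71 rad until the bar slopes 0.36 rad down towards -y and lies on its rubber stop. Short arm: 70 mm, a 24 mm roller under the flap's tongue.
- lever_pad (a point): Centre of the upper face of the black rubber pad at the long end of the lever: 70 mm wide (x), 60 mm along the bar, 12 mm thick, 215 mm along the bar from the pin; the bar runs through its mid-thickness. Axes as the lever. At rest about 179 mm above the table, on the stop about 30 mm. About 2 to 4 N on the pad raises the flap.
- fulcrum (a point): Centre of the open-topped bearing notches on the stand (hatch frame 0, -235, 100 mm), where the lever's pin rests. The stand's ears reach z = 113 mm. A foot plate 90 mm wide, 6 mm high lies under the lever from y = -140 to -400 mm, with the rubber stop (24 mm roll) on it about 125 mm beyond the pin.
- lever_pin (a point): Centre of the lever's pin (14 mm diameter, 68 mm long); coincides with fulcrum while the lever sits in its bearings.
- tub_mid (a point): Centre, half-way up, of the icing tub: a closed white round tub 70 mm high, body 62 mm across at the foot widening to 67 mm, lid 72 mm across over the top 13 mm; about 0.35 kg, standing on the flap. z is its upright axis.
- tub: The same tub; origin at the centre of its underside.
- nozzle_a: Bystander: small steel piping nozzle, cone 28 mm across, 38 mm high, near the lever.
- nozzle_b: Bystander: a second nozzle of the same size, on the other side of the lever.
- jar: Bystander: clear jar with steel cap, 52 mm across, 75 mm high, on the table beside the lever.
- cup: Bystander: white cup, 68 mm across, 70 mm high, on the table beside the lever.
- cupcake: Bystander: model cupcake, 64 mm across, 60 mm high, on the table in front of the box.
- cutter: Bystander: round steel biscuit cutter, an open ring 60 mm across, 35 mm high, on the table in front of the box.

How it is judged:
By the outcome, as a careful person would: the job done as asked, in the order asked, and still so for the second after the job is handed in, while the arm keeps its last pose, push and grip.
It also fails if it takes over 54 s, if anything falls off the work surface, if the arm or the gripper's body presses on something with over 40 N, if the wrist force passes 120 N, or if a joint passes its speed limit or range.

ROBOT

A 7-joint arm with a two-finger parallel gripper is mounted at the origin on the work surface. World frame = base frame: x ahead of the robot, y to its left, z up, the work surface at z = 0. Lengths are in mm, angles in rad, forces in N, time in s.
With the tool pointing down it reaches from about 350 to 775 mm from the base axis. Payload 3.1 kg.
Tool frame: the origin (TCP) lies at the very end of the fingers, on their centre line; the grasp point (between the pads) lies 19 mm behind it; z points along the fingers, x is the direction in which the jaws open and shut, and the axes are right-handed (so a half turn about z gives the same grasp; the last joint's range is limited). The gripper opens to 85 mm and grips with 20 to 120 N. Pads are 22 mm wide; open, the fingers measure 114 mm over their backs; the gripper's body (76 mm by 85 mm) begins 54 mm behind the grasp point. The pads swing forward as they close: fully open they stand 13 mm farther back than shut.
Start: joints at [-1.355, 0.311, 0.014, 1.512, -0.004, 1.319, -0.027], TCP at [140.196, 531.848, 231.304] pointing down, gripper open.
Joint ranges: [-2.7, 2.7], [-0.3, 1.91], [-1.27, 1.3], [0.12, 2.57], [-1.44, 4.58], [0.2, 2.03], [-3.05, 3.05]. Speed limits (rad/s): [2.79, 2.79, 3.14, 3.14, 3.14, 3.14, 3.14].

INTERFACE

Orientations are given as a 3x3 rotation matrix whose columns are the frame's x, y, z axes.
In Python, from station import * gives the robot as it stands.
- The arm moves only by the tool play_rows, never from a script. Its argument "deltas" is a list of rows, each a list of 7 numbers: the turn, a rotation vector about the world's x, y, z in degrees, then the shift along the world's x, y, z in mm, then the opening, from -1 (shut) to 1 (fully open). In form: [[rx, ry, rz, x, y, z, hand], ...]. A call has 1 to 20 rows; each row shifts and turns the pose as measured when the row begins; what a row does not reach is not made up. A row lasts 1/12 s, in which the tool goes at most 41.7 mm and 7.16 degrees, less where a joint would pass 70% of its speed; a pose out of reach is approached as far as the arm can. A call is refused whole if a number of a shift passes 41.7 or a number of a turn 7.16, either way. A call with a gripper value outside its range is refused whole. The fingers move at their own pace and stop on an object; "squeeze" is the grip in N (left out, the last holds). Time passes only in rows, so rows that do not move let the fingers close. It gives the time, the measured TCP pose, the force and the opening at its end, in the units of the state.
- state(): the state, without advancing time (a new reading comes with each control period).
- snapshot(name): name is "side" or "top" or "wrist"; returns a dict with "color" (420x560x3 uint8, red, green, blue), "camera_matrix" (3x3 intrinsics, pixels), "distortion" ([k1, k2, p1, p2, k3] as OpenCV has them; the pictures are not rectified), "world_from_camera" (4x4, takes a point from camera to world coordinates); the wrist camera has in their place "mount" (4x4, takes a point from camera to tool coordinates, whose origin is the TCP and whose axes are the tool frame's). Camera axes: x right, y down, z forward; pixel columns grow to the right and rows downward; lengths in mm; the calibration is good to about 2 mm. A picture is of the moment at which its call begins: read the wrist's pose just before it. There is no depth.
- hand_in(): hands the job in, once; it reports no verdict.
The state is a dict: "time_s": time; "joints": joint angles; "qd": joint speeds; "joint_torque": joint torques, N m; "ee_pos": TCP position; "tool_rot": TCP orientation; "wrist_force": force on the tool from outside, world axes, zero at the start; "torque": the same for the moment, N m; "grip_width": finger opening in mm.
Only numpy, scipy, OpenCV 4.12 (cv2) and the standard library are available. Lean on these libraries where they do the work, as an engineer would, in place of code of your own. Each camera call takes 0.05 s, during which the arm holds its last target. There are 200 camera calls.

## Working session

There is one attempt and no reset: what is moved stays moved. The work goes in short steps, Python scripts to look and compute and a tool call to move; the robot and the scene stay as the last step left them, time stands still between calls to the robot, and variables do not carry over. Pictures are saved under pics/ and viewed, about 8 in all and at most 12, crops included, and the job is handed in when it is done.

Besides the shell and the picture viewer there is one more tool, called after "Request:" in YAML: its name, and indented under it one key for each argument. play_rows: Moves the arm, as the interface text tells. Its arguments: {"type":"object","properties":{"deltas":{"type":"array"},"squeeze":{"type":"number"}},"required":["deltas"]}

```bash
mkdir -p pics; cat > h.py <<'E'
from station import *
import numpy as np, cv2
def ray(s,px):
    p=cv2.undistortPoints(np.array([[px]],float),s["camera_matrix"],np.array(s["distortion"],float))[0,0]
    T=np.array(s["world_from_camera"]) if "world_from_camera" in s else None
    return T[:3,3],T[:3,:3]@np.array([p[0],p[1],1])
def onz(s,px,z):
    o,d=ray(s,px); return o+d*(z-o[2])/d[2]
def proj(s,P):
    T=np.linalg.inv(np.array(s["world_from_camera"]));r,_=cv2.Rodrigues(T[:3,:3])
    return cv2.projectPoints(np.array(P,float).reshape(-1,3),r,T[:3,3],np.array(s["camera_matrix"],float),np.array(s["distortion"],float))[0].reshape(-1,2)
E
python3 - <<'E'
from h import *
for n in("top","side"):
    s=snapshot(n);cv2.imwrite(f"pics/{n}0.png",cv2.resize(s["color"][:,:,::-1],(800,600)))
    np.save(f"pics/{n}0.npy",s,allow_pickle=True);print(n,np.round(s["world_from_camera"],2).tolist())
print(state())
E
```

```text
top [[0.01, -0.99, 0.15, 426.21], [-1.0, -0.01, -0.0, 48.8], [0.01, -0.15, -0.99, 1160.29], [0.0, 0.0, 0.0, 1.0]]
side [[0.96, -0.17, 0.22, 365.96], [-0.28, -0.59, 0.76, -644.63], [0.0, -0.79, -0.61, 670.27], [0.0, 0.0, 0.0, 1.0]]
{'time_s': 0.1, 'joints': array([-1.35469693,  0.31167339,  0.01399709,  1.51289471, -0.00437125,
        1.31925479, -0.0272162 ]), 'qd': array([ 0.00071757, -0.00104676, -0.00172299, -0.00354345,  0.0011499 ,
        0.00253925, -0.00126733]), 'joint_torque': array([ 4.17445135e-04, -3.80861664e+01,  1.46579272e-01, -2.31242627e+01,
        1.24088489e-02,  8.11014266e-03, -1.45999923e-05]), 'ee_pos': array([140.05202822, 531.17427526, 230.31536686]), 'tool_rot': array([[ 2.54891292e-01,  9.66969613e-01, -4.43283767e-04],
       [ 9.66967219e-01, -2.54891649e-01, -2.15498023e-03],
       [-2.19678973e-03,  1.20644825e-04, -9.99997580e-01]]), 'wrist_force': array([ 0.6086878 , -0.40241829,  0.11441646]), 'torque': array([-0.03069738,  0.00650692, -0.00595658]), 'grip_width': 85.53937927395032}
```

View pics/top0.png

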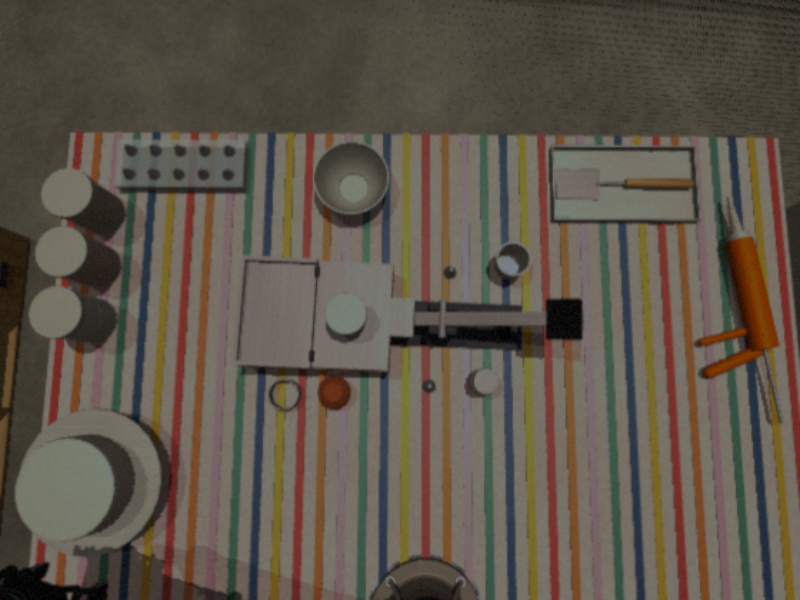

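View pics/side0.png

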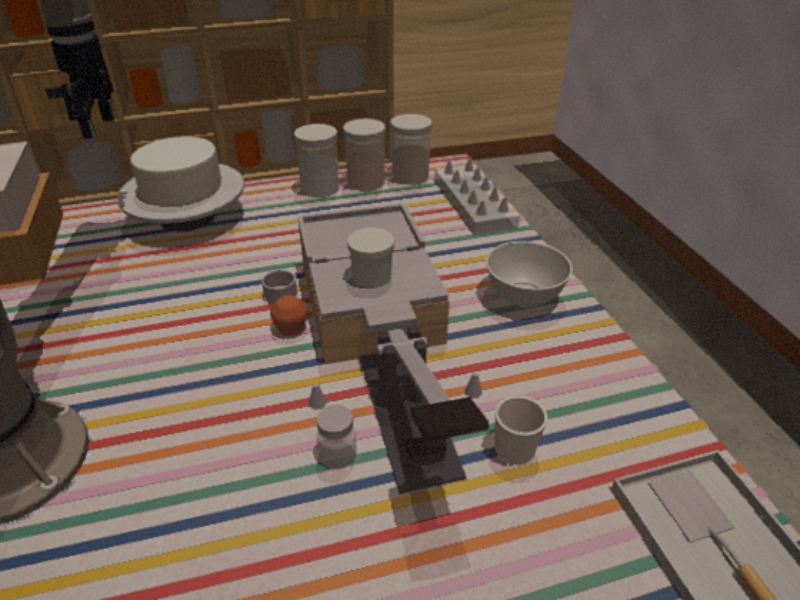

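Top view: deck on the left (rim corners about (245,257), (238,366)), flap right edge (393,265)–(388,373), tub lid at (346,315), and pad at (564,319). The side view agrees: the tub is on the flap, with the jar and cup beside the pad.

```bash
python3 - <<'E'
from h import *
s=np.load("pics/top0.npy",allow_pickle=True).item()
f=lambda u,v,z:onz(s,(u*.7,v*.7),z)
P={"rimL_far":(245,257,112),"rimL_near":(238,366,112),"flapR_far":(393,265,100),"flapR_near":(388,373,100),"tongue1":(414,299,100),"tongue2":(413,337,100),"tub":(346,315,170),"pad":(564,319,179),"hinge far":(317,264,106),"hinge near":(311,356,106),"jar":(485,381,75),"cup":(513,258,70),"cupcake":(334,392,50),"noza":(429,385,38),"nozb":(450,271,38)}
for k,v in P.items(): print(k,np.round(f(*v),1))
# masks
g=cv2.cvtColor(s["color"],cv2.COLOR_RGB2GRAY)
m=((g<30)*255).astype(np.uint8)[195:250,370:420]
n,l,st,c=cv2.connectedComponentsWithStats(m);i=1+np.argmax(st[1:,4])
cnt=cv2.findContours((l==i).astype(np.uint8),0,2)[0][0];r=cv2.minAreaRect(cnt);print("pad",r)
print(np.round(onz(s,(r[0][0]+370,r[0][1]+195),179),1))
c=cv2.cvtColor(s["color"],cv2.COLOR_RGB2GRAY)[200:242,222:264]
ci=cv2.HoughCircles(cv2.resize(c,None,fx=4,fy=4,interpolation=2),3,1.5,50,param1=60,param2=20,minRadius=40,maxRadius=75);print(ci[0][:2] if ci is not None else None)
if ci is not None: print(np.round(onz(s,(ci[0][0][0]/4+222,ci[0][0][1]/4+200),170),1))
E
```

```text
rimL_far [657.3 334.5 112. ]
rimL_near [458.  337.6 112. ]
flapR_far [647.   62.2 100. ]
flapR_near [447.8  69.3 100. ]
tongue1 [583.4  22.9 100. ]
tongue2 [513.3  24.4 100. ]
tub [544.4 140.9 170. ]
pad [ 539.3 -230.4  179. ]
hinge far [646.5 202.5 106. ]
hinge near [477.1 208.4 106. ]
jar [ 434.9 -109.6   75. ]
cup [ 668.8 -167.4   70. ]
cupcake [412.6 171.6  50. ]
noza [426.9  -8.   38. ]
nozb [648.8 -49.2  38. ]
pad ((24.0, 28.5), (27.0, 24.0), 90.0)
[ 538.8 -228.4  179. ]
[[78.75 80.25 55.75]]
[545.5 142.2 170. ]
```

Request:
play_rows:
  deltas:
    - [0,0,-4.3,22,-25,2,0]
    - [0,0,-4.3,22,-25,2,0]
    - [0,0,-4.3,22,-25,2,0]
    - [0,0,-4.3,22,-25,2,0]
    - [0,0,-4.3,22,-25,2,0]
    - [0,0,-4.3,22,-25,2,0]
    - [0,0,-4.3,22,-25,2,0]
    - [0,0,-4.3,22,-25,2,0]
    - [0,0,-4.3,22,-25,2,0]
    - [0,0,-4.3,22,-25,2,0]
    - [0,0,-4.3,22,-25,0,0]
    - [0,0,-4.3,22,-25,0,0]
    - [0,0,-4.3,22,-25,0,0]
    - [0,0,-4.3,22,-25,0,0]
    - [0,0,-4.3,22,-25,0,0]
    - [0,0,-4.3,22,-25,0,0]

```text
time_s: 1.43
ee_pos: [489.9, 113.6, 243.4]
tool_rot: [[0.997, 0.077, -0.015], [0.077, -0.997, 0.007], [-0.014, -0.008, -1.0]]
wrist_force: [0.8, 0.8, -0.4]
grip_width: 42.5
```

Request:
play_rows:
  deltas:
    - [4,0,-2,10,-10,0,0]
    - [4,0,-2,10,-10,0,0]
    - [4,0,-2,10,-10,-5,0]
    - [4,0,-1,10,-10,-5,0]
    - [4,0,0,8,-8,-5,0]
    - [2,0,0,5,0,-5,0]
    - [0,0,0,0,0,0,0]

```text
time_s: 2.02
ee_pos: [548.8, 53.4, 219.5]
tool_rot: [[0.998, -0.064, 0.01], [-0.063, -0.919, 0.39], [-0.016, -0.39, -0.921]]
wrist_force: [-0.7, 0.6, 0.3]
grip_width: 42.6
```

```bash
python3 - <<'E'
from h import *
st=state();print(st["ee_pos"],np.round(st["tool_rot"],3).tolist(),st["grip_width"])
s=snapshot("top");s2=snapshot("side")
a=s["color"][140:300,120:440,::-1];b=s2["color"][70:330,150:430,::-1]
a=cv2.resize(a,(600,300));b=cv2.resize(b,(320,300))
cv2.imwrite("pics/c1.png",np.hstack([a,b])[:, :800] if False else np.vstack([a,np.pad(cv2.resize(b,(323,300)),((0,0),(0,277),(0,0)))]))
E
```

```text
[548.82792183  53.41008932 219.51665738] [[0.998, -0.064, 0.01], [-0.063, -0.919, 0.39], [-0.016, -0.39, -0.921]] 42.562330161832215
```

View pics/c1.png

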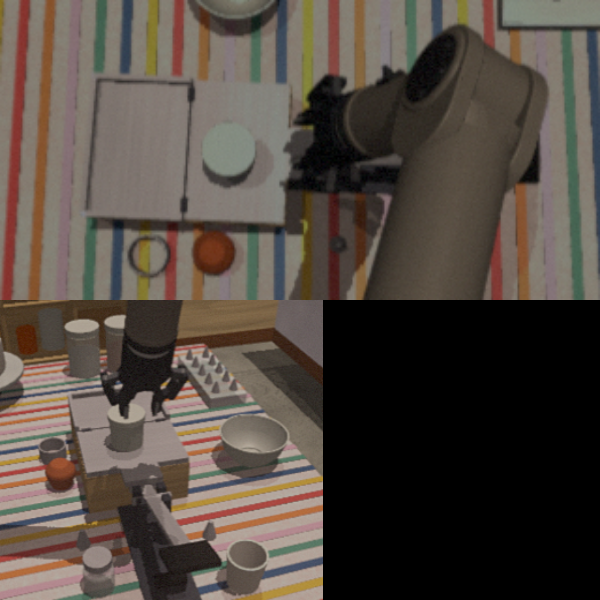

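Request:
play_rows:
  deltas:
    - [0,0,1.5,-4,2,-25,0]
    - [0,0,0,0,2,-25,0]
    - [0,0,0,0,2,-25,0]
    - [0,0,0,0,2,-20,0]
    - [0,0,0,0,0,-6,0]
    - [0,0,0,0,0,0,0]

```text
time_s: 2.62
ee_pos: [544.6, 75.7, 123.0]
tool_rot: [[1.0, -0.011, 0.001], [-0.011, -0.92, 0.392], [-0.003, -0.392, -0.92]]
wrist_force: [0.3, 0.2, 0.6]
grip_width: 42.6
```

Request:
play_rows:
  deltas:
    - [0,0,-1,0,0,-6,0]
    - [0,0,0,0,5,0,0]
    - [0,0,0,0.2,5,0,0]
    - [0,0,0,0.2,5,0,0]
    - [0,0,0,0.2,5,0,0]
    - [0,0,0,0.2,5,0,0]
    - [0,0,0,0.2,5,0,0]

```text
time_s: 3.2
ee_pos: [549.3, 110.7, 123.4]
tool_rot: [[1.0, -0.02, 0.017], [-0.026, -0.919, 0.393], [0.008, -0.393, -0.919]]
wrist_force: [-0.9, -1.0, -0.4]
grip_width: 42.3
```

```bash
cat > look.py <<'E'
from h import *
import sys
st=state();print(np.round(st["ee_pos"],1),np.round(st["wrist_force"],1))
s=snapshot("top");s2=snapshot("side")
a=s["color"][160:290,140:300,::-1];b=s2["color"][90:290,180:340,::-1]
cv2.imwrite(f"pics/{sys.argv[1]}.png",np.hstack([cv2.resize(a,(400,325)),cv2.resize(b,(320,400))[:325]]))
E
python3 look.py c2
```

```text
[549.3 110.7 123.4] [-0.9 -1.  -0.4]
```

View pics/c2.png

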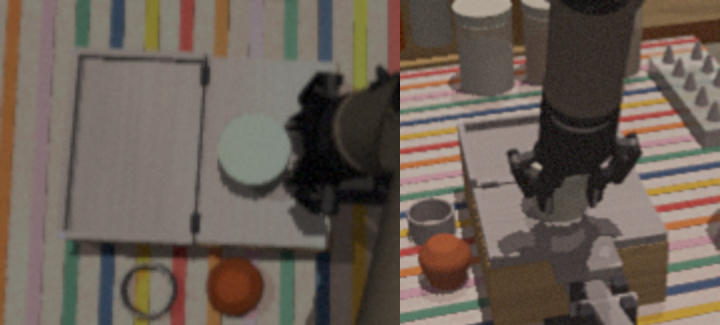

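Request:
play_rows:
  deltas:
    - [0,0,0,-2,0,-6,0]
    - [0,0,0,-2,0,-4,0]
    - [0,0,0,-0.5,3,-1,0]
    - [0,0,0,-0.5,3,0,0]
    - [0,0,0,-0.5,3,0,0]
    - [0,0,0,0,4,0,0]
    - [0,0,0,0,4,0,0]
    - [0,0,0,0,4,0,0]
    - [0,0,0,0,4,0,0]

```text
time_s: 4.05
ee_pos: [545.3, 131.4, 111.1]
tool_rot: [[0.999, -0.027, 0.023], [-0.034, -0.921, 0.387], [0.011, -0.388, -0.922]]
wrist_force: [0.6, -2.0, 1.1]
grip_width: 42.7
```

```bash
cat > lid.py <<'E'
from h import *
s=snapshot("top");x0,y0=150,190
c=cv2.cvtColor(s["color"],cv2.COLOR_RGB2GRAY)[y0:y0+60,x0:x0+120]
ci=cv2.HoughCircles(cv2.resize(c,None,fx=4,fy=4,interpolation=2),3,1.5,200,param1=60,param2=20,minRadius=50,maxRadius=62)
for k in ci[0][:2]: 
    p=onz(s,(k[0]/4+x0,k[1]/4+y0),170);d=p[:2]-[554,204]
    print("lid",np.round(p,1),"hatch",np.round([d@[1,-.036],d@[.036,1]],1),k[2])
st=state();print(np.round(st["ee_pos"],1),np.round(st["wrist_force"],1))
E
python3 lid.py
```

```text
lid [546.9 159.7 170. ] hatch [ -5.5 -44.6] 59.45
[545.1 133.  111.2] [ 0.5 -0.3 -0.5]
```

Request:
play_rows:
  deltas:
    - [0,0,0,0,4,1,0]
    - [0,0,0,0,5,1,0]
    - [0,0,0,0.2,5,0,0]
    - [0,0,0,0.2,5,0,0]
    - [0,0,0,0.2,5,0,0]
    - [0,0,0,0.2,5,0,0]
    - [0,0,0,0.2,5,0,0]
    - [0,0,0,0.2,5,0,0]
    - [0,0,0,0.2,5,0,0]
    - [0,0,0,0.2,5,0,0]
    - [0,0,0,0.2,4,0,0]
    - [0,0,0,0.2,4,0,0]

```text
time_s: 5.1
ee_pos: [544.2, 198.4, 111.5]
tool_rot: [[1.0, -0.023, 0.015], [-0.028, -0.921, 0.389], [0.005, -0.389, -0.921]]
wrist_force: [-0.2, -0.7, -0.4]
grip_width: 42.6
```

```bash
python3 lid.py
```

```text
lid [544.5 227.5 170. ] hatch [-10.4  23.2] 57.8
[544.  199.9 111.6] [ 0.2 -0.  -0.5]
```

Request:
play_rows:
  deltas:
    - [0,0,0,0.3,4,0,0]
    - [0,0,0,0.3,5,0,0]
    - [0,0,0,0.3,5,0,0]
    - [0,0,0,0.3,5,0,0]
    - [0,0,0,0.3,5,0,0]
    - [0,0,0,0.3,4,0,0]
    - [0,0,0,0.3,4,0,0]
    - [0,0,0,0.3,3,0,0]
    - [0,0,0,0,0,0,0]

```text
time_s: 5.9
ee_pos: [546.4, 238.9, 111.6]
tool_rot: [[1.0, -0.022, 0.014], [-0.026, -0.92, 0.39], [0.004, -0.391, -0.921]]
wrist_force: [-0.8, -1.1, -0.5]
grip_width: 42.8
```

```bash
python3 lid.py; python3 look.py c3
```

```text
lid [545.1 267.9 170. ] hatch [-11.2  63.6] 56.15
[546.4 238.7 111.6] [ 0.  -0.3 -0.8]
[546.4 238.7 111.6] [ 0.  -0.3 -0.8]
```

View pics/c3.png

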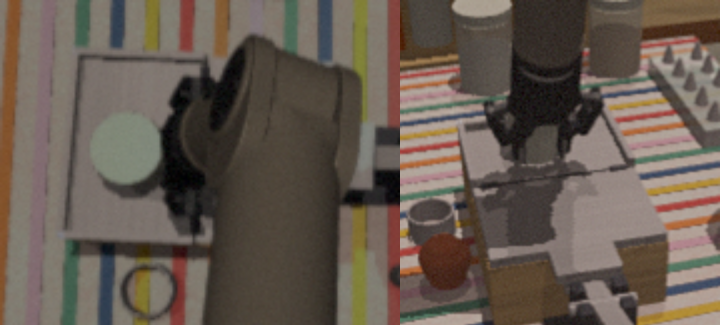

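Request:
play_rows:
  deltas:
    - [0,0,0,0,-6,1,0]
    - [0,0,0,0,-15,3,0]
    - [0,0,0,0,-20,5,0]
    - [0,0,0,0,-20,20,-1]
    - [0,0,0,0,-20,25,-1]
    - [-2,0,0,0,-25,25,-1]
    - [-3,0,0,0,-25,25,-1]
    - [-3,0,0,0,-25,20,-1]
    - [-3,0,0,0,-25,0,-1]
    - [-3,0,0,-1,-25,0,-1]
    - [-3,0,0,-1,-25,0,-1]
    - [-3,0,0,-1,-25,0,-1]
    - [-2,0,0,-1,-25,0,-1]
    - [0,0,0,-1,-25,0,-1]
    - [0,0,0,-1,-25,0,-1]
    - [0,0,0,-1,-20,0,-1]
    - [0,0,0,-1,-15,0,-1]
    - [0,0,0,0,0,0,-1]

```text
time_s: 7.55
ee_pos: [527.0, -172.3, 251.4]
tool_rot: [[0.998, -0.056, 0.021], [-0.056, -0.998, -0.003], [0.021, 0.002, -1.0]]
wrist_force: [-0.3, -1.3, 0.1]
grip_width: -0.1
```

Request:
play_rows:
  deltas:
    - [0,0,0,4,-18,-12,-1]
    - [0,0,0,4,-18,-12,-1]
    - [0,0,0,3,-14,-12,-1]
    - [0,0,0,0,-4,-8,-1]
    - [0,0,0,0,0,0,-1]
    - [0,0,0,0,0,0,-1]

```text
time_s: 8.05
ee_pos: [536.0, -228.9, 208.3]
tool_rot: [[0.998, -0.062, 0.024], [-0.062, -0.998, 0.003], [0.024, -0.004, -1.0]]
wrist_force: [0.8, -0.6, -0.5]
grip_width: -0.3
```

```bash
python3 - <<'E'
from h import *
st=state();print(np.round(st["ee_pos"],1),np.round(st["wrist_force"],1))
s=snapshot("top");s2=snapshot("side")
cv2.imwrite("pics/c4.png",np.hstack([cv2.resize(s["color"][150:300,150:430,::-1],(420,225)),cv2.resize(s2["color"][130:370,190:410,::-1],(380,415))[:225]]) if 0 else np.hstack([cv2.resize(s["color"][150:420,150:430,::-1],(390,376)),cv2.resize(s2["color"][140:360,190:410,::-1],(376,376))]))
E
```

```text
[ 536.  -228.9  208.3] [ 0.8 -0.6 -0.5]
```

View pics/c4.png

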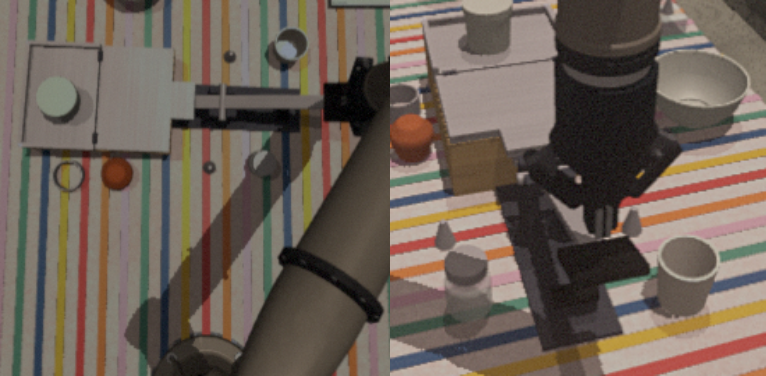

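Request:
play_rows:
  deltas:
    - [0,0,0,2,-1,-8,-1]
    - [0,0,0,0,0,-6,-1]
    - [0,0,0,0,0,-5,-1]
    - [0,0,0,0,0,-4,-1]
    - [0,0,0,0,-1,-4,-1]
    - [0,0,0,0,-2,-5,-1]
    - [0,0,0,0,-2,-5,-1]
    - [0,0,0,0,-1,-5,-1]

```text
time_s: 8.82
ee_pos: [541.9, -231.4, 166.7]
tool_rot: [[0.998, -0.052, 0.032], [-0.052, -0.999, 0.004], [0.032, -0.006, -0.999]]
wrist_force: [-0.5, 0.1, 3.3]
grip_width: 0.1
```

Request:
play_rows:
  deltas:
    - [0,0,0,-1,-2,-5,-1]
    - [0,0,0,-1,-2,-5,-1]
    - [0,0,0,-1,-1,-5,-1]
    - [0,0,0,0,-1,-5,-1]
    - [0,0,0,0,-1,-5,-1]
    - [0,0,0,0,-1,-5,-1]
    - [0,0,0,0,-1,-5,-1]
    - [0,0,0,0,0,-5,-1]
    - [0,0,0,0,0,-5,-1]
    - [0,0,0,0,0,-5,-1]

```text
time_s: 9.65
ee_pos: [541.0, -242.1, 113.3]
tool_rot: [[0.998, -0.052, 0.038], [-0.052, -0.999, 0.003], [0.038, -0.005, -0.999]]
wrist_force: [0.5, 0.8, 4.1]
grip_width: 0.1
```

Request:
play_rows:
  deltas:
    - [0,0,0,0,0,-5,-1]
    - [0,0,0,0,0,-5,-1]
    - [0,0,0,0,0,-5,-1]
    - [0,0,0,0,0.5,-5,-1]
    - [0,0,0,0,1,-5,-1]
    - [0,0,0,0,1,-5,-1]
    - [0,0,0,0,1,-5,-1]
    - [0,0,0,0,1,-5,-1]
    - [0,0,0,0,1.5,-5,-1]
    - [0,0,0,0,1.5,-5,-1]
    - [0,0,0,0,1.5,-4,-1]
    - [0,0,0,0,1.5,-4,-1]

```text
time_s: 10.65
ee_pos: [541.0, -236.4, 50.5]
tool_rot: [[0.998, -0.056, 0.041], [-0.055, -0.998, -0.006], [0.041, 0.003, -0.999]]
wrist_force: [1.0, -1.9, 3.9]
grip_width: -0.2
```

Request:
play_rows:
  deltas:
    - [0,0,0,0,1,-4,-1]
    - [0,0,0,0,1,-4,-1]
    - [0,0,0,0,1,-4,-1]
    - [0,0,0,0,0.5,-4,-1]
    - [0,0,0,0,0,-4,-1]
    - [0,0,0,0,0,-4,-1]

```text
time_s: 11.15
ee_pos: [541.7, -231.3, 31.5]
tool_rot: [[0.998, -0.054, 0.043], [-0.054, -0.999, 0.0], [0.043, -0.002, -0.999]]
wrist_force: [-11.5, 4.2, 37.6]
grip_width: 0.3
```

Request:
play_rows:
  deltas:
    - [0,0,0,0,0,-1.5,-1]
    - [0,0,0,0,0,-1.5,-1]
    - [0,0,0,0,0,-1.5,-1]

```text
time_s: 11.4
ee_pos: [541.5, -231.4, 32.2]
tool_rot: [[0.998, -0.054, 0.045], [-0.054, -0.999, 0.004], [0.045, -0.006, -0.999]]
wrist_force: [-2.8, -0.2, 13.7]
grip_width: 0.1
```

```bash
python3 - <<'E'
from h import *
st=state();print(np.round(st["ee_pos"],1),np.round(st["wrist_force"],1))
s=snapshot("top");s2=snapshot("side")
st=state();print(np.round(st["ee_pos"],1),np.round(st["wrist_force"],1))
cv2.imwrite("pics/c5.png",np.hstack([cv2.resize(s["color"][150:420,150:430,::-1],(390,376)),cv2.resize(s2["color"][140:360,190:410,::-1],(376,376))]))
E
```

```text
[ 541.5 -231.4   32.2] [-2.8 -0.2 13.7]
[ 541.6 -231.4   32.2] [-1.9  0.4 13.1]
```

View pics/c5.png

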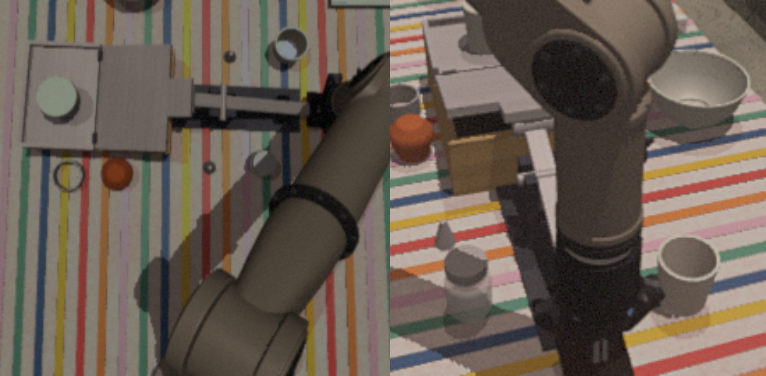

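```bash
python3 -c "
from station import *
print(hand_in()); s=state(); print(s['time_s'],s['ee_pos'],s['wrist_force'])"
```

```text
the job is handed in; nothing more can be done
None
the job is handed in; nothing more can be done
```

I pushed the tub across the hinge onto the fixed deck and let go. Then I pressed the lever's pad down onto its stop with closed fingers, and handed in while still holding it there with the flap open.

- **Tub:** The last measurement put it at about hatch (-11, 64) mm, wholly on the deck. In the final pictures it stands clear of the gripper, still on the deck.
- **Lever and flap:** The last state showed the fingertips at z ≈ 32 mm, pressing with a steady 13 N. Up to then the press had taken only 3 to 4 N, and the pad is about 30 mm high on the stop, so I take it to be on the stop. The pictures show the flap raised and the lever's pin still in its bearings.
- **Other things:** The bystanders I could see had not moved.
- **Forces and time:** The highest reading I saw was about 38 N at the fingertips, just as the lever met the stop. I eased it off straight away. The robot's clock stood at about 11.5 s.
- **Not checked:** I did not measure the flap's angle as a number. No reading came back after the hand-in.

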